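Thread a printer guide rod through both bushings of its axis frame

ROBOT

A 6-joint arm with a two-finger parallel gripper is mounted at the origin on the work surface. World frame = base frame: x ahead of the robot, y to its left, z up, the work surface at z = 0. Lengths are in m, angles in degrees, forces in N, time in s.
With the tool pointing down it reaches from about 0.4 to 0.825 m from the base axis. Payload 7 kg.
Tool frame: the origin (TCP) lies at the very end of the fingers, on their centre line; the grasp point (between the pads) lies 19 mm behind it (r.grip_depth is the distance from the TCP to the grasp point, in m); z points along the fingers, y is the line along which they close (so a half turn about z gives the same grasp; the last joint's range is limited). The gripper opens to 88 mm and grips with 3 to 60 N. Pads are 19 mm wide; open, the fingers measure 130 mm over their backs; the gripper's body (78 mm by 193 mm) begins 47 mm behind the grasp point.
Start: joints at [-47.149, 20.546, 0.682, 0, -70.136, -16.507], TCP at [0.3, -0.605, 0.227] pointing down, gripper open.
Joint ranges: [-176.03, 176.03], [-82.01, 121.73], [-58.28, 71.71], [-173.87, 95.51], [-174.79, -0.11], [-173.66, 173.66]. Speed limits (degrees/s): [136.94, 136.94, 172.46, 180, 180, 180].

INTERFACE

Orientations are given as [roll, pitch, yaw] about the fixed x, y, z axes, in that order (R = Rz(yaw) Ry(pitch) Rx(roll)).
In Python, from plant import r gives the robot as it stands.
- The arm moves only by the tool play_rows, never from a script. Its argument "rows" is a list that holds one entry, the list of rows, each a list of 5 numbers: the closure, from 0 (fully open) to 1 (shut), then the shift along the tool's x, y, z each as a share of 0.5 m, from -1 to 1, then the turn about the tool's z as a share of 1.5 rad, from -1 to 1. A call has exactly 8 rows; each row is the pose to reach, as a shift and turn from the pose commanded when the call began, along the tool's axes at that moment; what a row does not reach only later rows make up. A row lasts 1/12 s, in which the tool goes at most 41.7 mm and 7.16 degrees, less where a joint would pass 70% of its speed; a pose out of reach is approached as far as the arm can. A call with a number of a shift or a turn outside -1 to 1 is refused whole. A call with a gripper value outside its range is refused whole. The fingers move at their own pace and stop on an object; "squeeze" is the grip in N (left out, the last holds). Time passes only in rows, so rows that repeat a pose let the fingers close, or fill a call up. It gives the time, the measured TCP pose, the force, the opening and the grip force at its end, in the units of the state.
- r.get_state(): the state, without advancing time (a new reading comes with each control period).
- r.capture(name): name is "side" or "top"; returns the picture (384x512x3 uint8, red, green, blue); there is no depth.
- r.camera_info(name): a dict with "fovy" (degrees; the focal length in pixels is half the picture's height over the tangent of half this angle, whatever the lens; pixels are square), "cx", "cy" (the principal point, pixels), "k1" (the pictures are not rectified: a ray, as slopes to the right and down, at radius r is drawn at 1 + k1 r^2 times it, then the intrinsics apply), "pose" (4x4, takes a point from camera to world coordinates). Camera axes: x right, y down, z forward; pixel columns grow to the right and rows downward; lengths in m; the calibration is good to about 2 mm. A picture is of the moment at which its call begins. camera_info takes no time and is no camera call.
- r.close_job(): hands the job in; it is judged then, once.
The state is a dict: "time_s": time; "joints": joint angles; "qd": joint speeds; "joint_torque": joint torques, N m; "tcp_pos": TCP position; "eef_rot": TCP orientation; "contact_force": force on the tool from outside, world axes, zero at the start; "moment": the same for the moment, N m; "gripper_width": finger opening in m; "gripper_force": force on a finger pad.
Only numpy, scipy, OpenCV 4.12 (cv2) and the standard library are available. Lean on these libraries where they do the work, as an engineer would, in place of code of your own. Each camera call takes 0.05 s, during which the arm holds its last target. There are 200 camera calls.

TASK

On the bench of a 3D-printing workshop, first push the loose bearing block along the frame's ledges until it butts flush against the end stop, so that its bushing stands over the bushing in the frame's lower plate. Then take the longest steel rod out of the rack, thread it pointed end down through the block's bushing and on through the lower one, and finish holding it there upright in the gripper, its point sticking out below the lower plate but well clear of the bench, with the block still flush; do not rest the rod on anything or let go. Leave the other rods and the other things on the bench where they are.

Things in the scene. Friction and masses are not known exactly. Their poses are not given: they have to be found in the camera images.
- frame: Black printed axis frame, fixed, 150 mm long (x), 66 mm wide (feet 118). Origin on the bench under its middle; x along the ledges to the end stop, z up. Two cheeks 98 mm high, 46 mm apart inside, bear inner ledges, tops 90 mm up, with a 20 mm open slot between. End stop rises to 112 mm. Below, a lower plate (60 mm long, underside 45, top 60 mm up) holds the lower bushing; under it only bench.
- stop_face (a point): Centre of the end stop's flat face, which looks along the frame's -x; 65 mm along x from the frame's origin, 103 mm above the bench. Axes as the frame's.
- lower_bushing (a point): Centre of the mouth (upper side) of the lower bushing, a vertical through hole of 14 mm diameter with a brass flange, 35 mm along x from the frame's origin, 60 mm above the bench; the hole goes 15 mm down and out below the plate. It lies right under the block's bushing when the block is home.
- block: Loose grey printed block, 60 mm long (x, towards the stop), 44 wide, 26 high, with a rib 10 mm thick, 44 wide, along its -x end to 38 mm height; about 150 g. Origin: centre of underside, on its bushing's axis. Starts on the ledges between the cheeks (1 mm play each side), underside 90 mm above the bench, 25 to 55 mm short of the stop. Slides with under 3 N; closed fingers can push it at the rib.
- block_face (a point): Centre of the block's flat +x end face, the one that must butt against the end stop; 30 mm along x from the block's origin, 13 mm above its underside. Axes as the block's.
- upper_bushing (a point): Centre of the mouth (top) of the block's bushing, a vertical through hole of 14 mm diameter with a brass flange in the middle of the block, 26 mm above the block's underside, open right through.
- rod: The longest of three plain round steel rods, 10 mm diameter, 170 mm long, about 105 g; the lower end tapers over 8 mm to a 7 mm flat point. Origin: centre of the pointed lower end; z along the rod to its top. It starts upright in one of the three holes of the rack, its point 10 mm above the bench, so its top is 180 mm above the bench.
- rack: Black printed rod rack, fixed, 50 x 150 mm and 50 mm high, origin at the centre of its underside; three 12 mm holes, 40 mm deep, in a row along its y at -50, 0 and 50 mm. Each holds one rod.
- rod_mid: Bystander: 10 mm steel rod 110 mm long, upright in another hole of the rack (top 120 mm above the bench). Origin: lower end.
- rod_short: Bystander: 10 mm steel rod 85 mm long, upright in another hole of the rack. Origin: lower end.
- cutters: Bystander: small flush cutters with blue handles, about 140 mm long, 16 mm high, lying on the bench. Origin: under the pivot, handles to +x.
- scraper: Bystander: bed scraper with black handle and steel blade, 175 mm long, 16 mm high, lying on the bench. Origin: underside where blade and handle meet.
- pulley: Bystander: aluminium belt pulley, 34 mm diameter, 26 mm high, standing on the bench. Origin: centre of its underside.
- glue: Bystander: white glue bottle, 32 mm diameter, 95 mm high, standing. Origin: centre of its underside.
- hexkey: Bystander: dark steel hex key, 96 mm long, 6 mm thick, lying on the bench. Origin: underside, near the middle of its long leg.
Not all that is in view belongs to the job. Several things have the shape of the block; the one meant has the colours described above.

How it is judged (in metres and radians):
On the way, in this order (a step that is already met when the one before it is completed fails the run):
1. the block is butted flush against the end stop, the rod not yet in the frame (x of block_face in the frame of stop_face above -0.003 m and horizontal distance between rod and lower_bushing above 0.02 m), for 0.2 s.
2. the rod's point has entered the block's bushing, the block flush (horizontal distance between rod and upper_bushing below 0.006 m and z of rod in the frame of upper_bushing below -0.005 m and x of block_face in the frame of stop_face above -0.003 m), for 0.1 s.
At the end, for the whole second after the job is handed in: Block level and within 3 mm of the end stop; rod down through both bushings, upright within 0.08 rad, point within 5 mm of the lower bushing's axis, at least 3 mm out below the lower plate and 8 mm above the bench; the fingers grip it and it is still (x of block_face in the frame of stop_face above -0.003 m and angle between block's own z axis and vertical below 0.05 rad and horizontal distance between upper_bushing and lower_bushing below 0.004 m and horizontal distance between rod and lower_bushing below 0.005 m and z of rod in the frame of lower_bushing below -0.018 m and height (world z) of rod above 0.008 m and angle between rod's own z axis and vertical below 0.08 rad and contact force between the fingers and rod above 2 N and linear speed of rod below 0.02 m/s); the arm keeps its last pose, push and grip.
It fails at once if another rod is pulled out of the rack or shoved (distance of any of rod_mid, rod_short from where it was at the start of the episode above 0.02 m).
It fails at once if another thing on the bench is moved by more than 30 mm (distance of any of cutters, scraper, pulley, glue, hexkey from where it was at the start of the episode above 0.03 m).
It also fails if it takes over 58 s, if anything falls off the work surface, if the arm or the gripper's body presses on something with over 40 N, if the wrist force passes 120 N, or if a joint passes its speed limit or range.

## Working session

There is one attempt and no reset: what is moved stays moved. The work goes in short steps, Python scripts to look and compute and a tool call to move; the robot and the scene stay as the last step left them, time stands still between calls to the robot, and variables do not carry over. Pictures are saved under pics/ and viewed, at most 10 in all, crops included, and the job is handed in when it is done.

Besides the shell and the picture viewer there is one more tool, called after "Request:" as name(argument=value, ...) on one line, values as JSON. play_rows: Moves the arm, as the interface text tells. Its arguments: {"type":"object","properties":{"rows":{"type":"array","items":{"type":"array","items":{"type":"array","items":{"type":"number"}}}},"squeeze":{"type":"number"}},"required":["rows"]}

```bash
ls; mkdir -p pics; python3 - <<'E'
from plant import r
import cv2, numpy as np
print(r.get_state())
for n in("side","top"):
    print(n,r.camera_info(n)); cv2.imwrite(f"pics/{n}0.png",r.capture(n)[:,:,::-1])
E
```

```text
pics
{'time_s': 0.0, 'joints': array([-4.71482636e+01,  2.05909607e+01,  6.34090383e-01, -2.02935511e-02,
       -7.01366225e+01, -1.65054171e+01]), 'qd': array([ 0.00818434, -0.0895382 ,  0.02140079,  0.06194846,  0.02301416,
       -0.14298906]), 'joint_torque': array([-2.41793219e-03, -5.82719028e+01,  2.93055797e+01,  6.99740231e+00,
        6.90367728e-03, -1.02625756e-04]), 'tcp_pos': array([ 0.29930349, -0.60446419,  0.22562991]), 'eef_rot': array([ 1.79904939e+02, -8.27328819e-03, -1.53660585e+02]), 'contact_force': array([0.0138151 , 0.24222397, 0.4030943 ]), 'moment': array([ 0.01303284, -0.00958904, -0.02227772]), 'gripper_force': 0.0, 'gripper_width': 0.08811634992386835}
side {'fovy': 47.6694742919903, 'cx': 256.2977498605326, 'cy': 193.5102940575305, 'k1': 0.05358794741770127, 'pose': array([[ 0.99902879, -0.03557233,  0.02600158,  0.52398986],
       [-0.04302292, -0.66010771,  0.74993789, -0.9156892 ],
       [-0.00951319, -0.75032821, -0.66099703,  0.94931483],
       [ 0.        ,  0.        ,  0.        ,  1.        ]])}
top {'fovy': 42.76312143522076, 'cx': 261.085031763875, 'cy': 194.5884323207586, 'k1': 0.03814777945046471, 'pose': array([[-0.07543081, -0.9751687 ,  0.20822152,  0.33264836],
       [-0.99714865,  0.07331071, -0.01789165,  0.02992524],
       [ 0.00218251, -0.20897739, -0.97791804,  1.30723417],
       [ 0.        ,  0.        ,  0.        ,  1.        ]])}
```

View pics/side0.png

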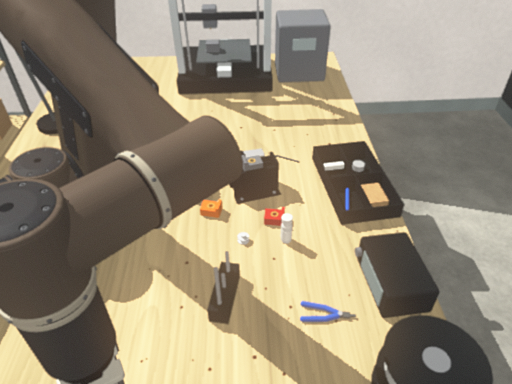

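View pics/top0.png

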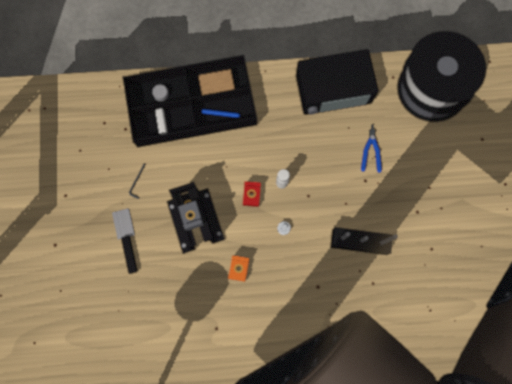

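Side: the frame is partly hidden by the arm at about (257,172) and the rack is at (225,290). Top: the frame with its grey block is at (195,215) with the stop end towards the top of the picture, and the rack is at (363,240) with three rods. I'll enlarge both.

```bash
cat > h.py <<'E'
import numpy as np, cv2
from plant import r
def K(n):
    c=r.camera_info(n); f=192/np.tan(np.radians(c["fovy"]/2)); return f,c["cx"],c["cy"],c["k1"],np.array(c["pose"])
def ray(n,u,v):
    f,cx,cy,k,T=K(n); d=np.array([(u-cx)/f,(v-cy)/f]); s=d.copy()
    for _ in range(20): s=d/(1+k*(s@s))
    w=T[:3,:3]@np.array([*s,1]); return T[:3,3],w
def onz(n,u,v,z):
    o,w=ray(n,u,v); return o+w*(z-o[2])/w[2]
def tri(a,b):
    A=np.zeros((3,3));y=np.zeros(3)
    L=[ray("top",*a),ray("side",*b)]
    for o,w in L:
        w=w/np.linalg.norm(w);P=np.eye(3)-np.outer(w,w);A+=P;y+=P@o
    p=np.linalg.solve(A,y)
    e=[np.linalg.norm(np.cross(w/np.linalg.norm(w),p-o)) for o,w in L]
    return p,max(e)
def proj(n,p):
    f,cx,cy,k,T=K(n); q=T[:3,:3].T@(np.asarray(p)-T[:3,3]); s=q[:2]/q[2]; s=s*(1+k*(s@s)); return s*f+[cx,cy]
def crop(im,x,y,w,h,s): return cv2.resize(im[y:y+h,x:x+w],None,fx=s,fy=s,interpolation=cv2.INTER_CUBIC)
E
python3 - <<'E'
from h import *
t=cv2.imread("pics/top0.png");s=cv2.imread("pics/side0.png")
a=crop(t,160,176,66,80,6);b=crop(t,325,222,75,38,5)
c=crop(s,200,240,50,85,6)[:,:]
C=np.zeros((600,800,3),np.uint8)
C[:480,:396]=a; C[:190,400:775]=b
d=crop(s,205,245,40,80,5); C[195:595,400:600]=d
d=crop(s,230,145,60,60,3); C[195:375,610:790]=d
cv2.imwrite("pics/z0.png",C)
E
```

```text
(no output)
```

View pics/z0.png

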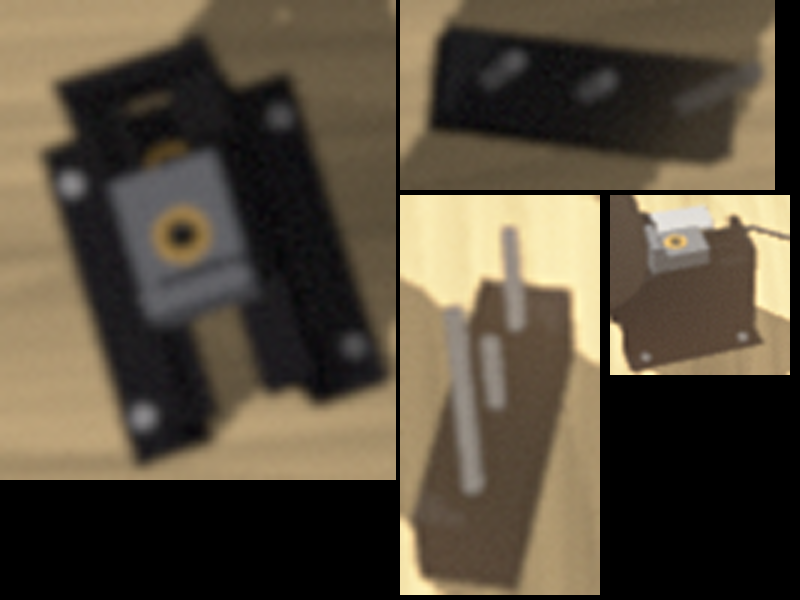

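The top crop shows the block's brass bushing at about (190,215) and the stop at the upper end. The long rod is at the right end hole in the top view and the near end in the side view. Next come sub-pixel measurements.

```bash
python3 - <<'E'
from h import *
t=cv2.imread("pics/top0.png");s=cv2.imread("pics/side0.png")
def blobs(im,m,box,mn=3):
    x,y,w,h=box; M=np.zeros(m.shape,np.uint8); M[y:y+h,x:x+w]=m[y:y+h,x:x+w]
    n,l,st,ce=cv2.connectedComponentsWithStats(M)
    return [(np.round(ce[i],1).tolist(),st[i].tolist()) for i in range(1,n) if st[i][4]>=mn]
def S(im): return cv2.cvtColor(im,cv2.COLOR_BGR2HSV)
ht,hs=S(t),S(s)
br=lambda h:cv2.inRange(h,(10,90,90),(28,255,255))
print("brass top",blobs(t,br(ht),(178,196,22,30)))
print("brass side",blobs(s,br(hs),(244,155,16,12)))
# foot bolts
print("bolts top",blobs(t,cv2.inRange(ht,(0,0,95),(180,45,255)),(162,180,62,74)))
print("bolts side",blobs(s,cv2.inRange(hs,(0,0,110),(180,60,255)),(232,185,56,20)))
g=cv2.inRange(ht,(0,0,62),(180,70,255));print("rods top",blobs(t,g,(333,231,66,24)))
c=np.array(t)[229:246,376:400].max(2);print(c)
E
```

```text
brass top [([189.9, 214.8], [186, 211, 9, 9, 53])]
brass side [([251.2, 160.4], [248, 159, 7, 4, 24])]
bolts top [([189.3, 213.5], [180, 203, 21, 25, 214]), ([171.4, 206.4], [170, 205, 4, 4, 13]), ([183.2, 245.0], [182, 244, 4, 3, 10])]
bolts side [([273.8, 192.0], [272, 191, 4, 3, 10]), ([241.5, 198.6], [240, 197, 4, 4, 11])]
rods top [([347.0, 234.2], [345, 233, 5, 4, 11]), ([388.6, 239.3], [381, 234, 16, 11, 81]), ([365.3, 238.1], [363, 237, 5, 3, 11])]
[[103 104 102 105 106 105 106 107 107 107 110 109 110 107 108 109 111 111
  110 114 130 157 176 183]
 [108 107 105 107 107 108 108 110 110 108 111 109 111 112 108 113 112 110
  112 113 129 160 180 182]
 [ 97  98  99 101 104 106 104 108 110 109 108 109 109 110 110 109 110 111
  111 111 125 151 171 176]
 [ 71  74  77  81  89  88  92  97 100  99 100 101 103 107 106 108 108 105
  107 107 124 151 168 173]
 [ 44  46  50  53  62  63  66  72  75  77  81  84  90  91  98 102 100 102
  104 104 124 149 165 166]
 [ 33  31  36  40  38  41  47  50  48  55  57  62  67  71  77  81  88  93
   97  99 113 140 160 165]
 [ 32  32  34  31  40  38  39  41
[... 378 characters left out ...]
35  37  40  40  45  51  52  59  65  69  75  77  76  76  79  84  88
   97 108 132 159 171 175]
 [ 34  36  37  40  44  53  58  65  69  70  74  77  78  76  74  80  89 101
  114 131 156 173 178 179]
 [ 38  40  39  47  54  62  67  70  73  73  76  75  74  72  70  74  93 107
  126 152 168 179 179 179]
 [ 37  43  41  52  61  68  71  74  74  73  70  71  67  63  63  74  95 107
  129 158 173 175 173 173]
 [ 40  43  45  48  59  65  70  69  67  66  67  66  61  62  62  72  95 111
  134 158 169 170 170 170]
 [ 39  41  41  47  56  63  64  62  60  59  63  61  60  63  64  79 103 126
  146 160 167 166 165 166]
 [ 44  44  44  49  52  56  58  59  60  57  62  62  64  63  66  81 114 141
  157 162 163 163 163 163]]
```

```bash
python3 - <<'E'
from h import *
f=lambda x,y:(160+x/6-.4,176+y/6-.4)
g=lambda x,y:(325+(x-400)/5-.4,222+y/5-.4)
k=lambda x,y:(205+(x-400)/5-.4,245+(y-195)/5-.4)
b=lambda x,y:(230+(x-610)/3-.3,145+(y-195)/3-.3)
P=lambda n,p:print(n,np.round(p[0],4),round(p[1],4))
P("upper",tri(f(182,235),b(675,241)))
P("longtop",tri(g(752,72),k(453,310)));P("longbase",tri(g(682,107),k(472,490)))
P("middle rodtop",tri(g(610,76),k(490,338)));P("far rod top",tri(g(518,56),k(509,230)))
P("far base",tri(g(488,83),k(516,328)))
bo=[onz("top",*f(*q),.01) for q in((72,184),(280,117),(143,418),(353,346))]
print(np.round(bo,4),np.round(np.mean(bo,0),4))
for a,c in((2,0),(3,1)): d=bo[a]-bo[c]; print("yaw",np.degrees(np.arctan2(-d[1],-d[0])),np.linalg.norm(d))
for a,c in((1,0),(3,2)): d=bo[c]-bo[a]; print("yaw y",np.degrees(np.arctan2(d[1],d[0]))-90,np.linalg.norm(d))
print("upper@116",onz("top",*f(182,235),.116)[:2],onz("side",*b(675,241),.116)[:2])
print("rod top@180",onz("top",*g(752,72),.18)[:2],onz("side",*k(453,310),.18)[:2])
print("rod base@50",onz("top",*g(682,107),.05)[:2],onz("side",*k(472,490),.05)[:2])
E
```

```text
upper [0.548  0.1859 0.1202] 0.0001
longtop [ 0.4518 -0.2904  0.1818] 0.0003
longbase [ 0.4512 -0.2911  0.0454] 0.0
middle rodtop [ 0.4632 -0.2435  0.1019] 0.0006
far rod top [ 0.4734 -0.1951  0.1251] 0.0008
far base [ 0.4714 -0.1931  0.0453] 0.0005
[[0.5949 0.2484 0.01  ]
 [0.6186 0.154  0.01  ]
 [0.4877 0.2211 0.01  ]
 [0.5125 0.1272 0.01  ]] [0.5534 0.1877 0.01  ]
yaw 14.266500432218322 0.110593108776974
yaw 14.204970206455927 0.10938196881469861
yaw y 14.083010382244368 0.09726142449430976
yaw y 14.797147323550888 0.09714762635178845
upper@116 [0.54880517 0.186461  ] [0.54804431 0.19140016]
rod top@180 [ 0.45228314 -0.29091422] [ 0.4513996  -0.28901392]
rod base@50 [ 0.45082955 -0.28989295] [ 0.45159607 -0.29424581]
```

The measured points agree with the given sizes:
- The rod top comes out at 0.182 and the base at 0.045.
- The bolts are symmetric about the frame.
- The bushing lies on the frame's axis, 40 mm short of home.

Next is a cross-check of the bolts and a move helper.

```bash
cat >> h.py <<'E'
from scipy.spatial.transform import Rotation as R
O=np.array([.5534,.1877]);Y=np.radians(14.25);E=np.array([np.cos(Y),np.sin(Y)]);N=np.array([-E[1],E[0]])
def fr(x,y,z): return np.array([*(O+E*x+N*y),z])
def shares(cur,yaw,tgt,nyaw):
    """cur/tgt commanded world positions, yaw in deg (tool pointing down) -> shares"""
    d=R.from_euler("xyz",[180,0,yaw],degrees=True).inv().apply(np.array(tgt)-np.array(cur))/.5
    return np.round([*d,-np.radians((nyaw-yaw+180)%360-180)/1.5],4)
def after(cur,yaw,s):
    d=R.from_euler("xyz",[180,0,yaw],degrees=True).apply(np.array(s[:3])*.5)
    return np.round(np.array(cur)+d,5),round(yaw-np.degrees(s[3]*1.5),3)
E
python3 - <<'E'
from h import *
f=lambda x,y:(160+x/6-.4,176+y/6-.4)
print(tri(f(280,117),(273.8,192)),tri(f(353,346),(241.5,198.6)))
print(shares([.3,-.605,.227],-153.66,fr(-.068,0,.225),-165.75),fr(-.068,0,.225))
E
```

```text
(array([0.61852273, 0.15399916, 0.01035025]), np.float64(4.3251463694102066e-05)) (array([0.51230175, 0.12711962, 0.01060707]), np.float64(0.000132588358938975))
[-1.0246  1.2244  0.004   0.1407] [0.4874923  0.17096158 0.225     ]
```

Request:
play_rows(rows=[[[1,-0.02,0.024,0,0.02],[1,-0.07,0.084,0,0.05],[1,-0.13,0.156,0,0.08],[1,-0.19,0.228,0,0.11],[1,-0.25,0.3,0,0.14],[1,-0.3,0.36,0,0.14],[1,-0.35,0.42,0,0.14],[1,-0.4,0.48,0,0.14]]])

```text
time_s: 0.77
tcp_pos: [0.3701, -0.3067, 0.2263]
eef_rot: [180.0, -0.0, -165.7]
contact_force: [1.3, 1.1, -0.6]
gripper_width: 0.0397
gripper_force: 0.0
```

```bash
python3 - <<'E'
from h import *
c=after([.3,-.605,.227],-153.66,[-.4,.48,0,.14]);print(c)
s=r.get_state();print(s["tcp_pos"],s["eef_rot"])
print(shares(*c,fr(-.068,0,.225),c[1]))
E
```

```text
(array([ 0.37275, -0.30118,  0.227  ]), np.float64(-165.692))
[ 0.37014737 -0.30668793  0.22630689] [ 1.79983668e+02 -7.60042779e-03 -1.65713413e+02]
[-0.4557  0.8583  0.004  -0.    ]
```

Request:
play_rows(rows=[[[1,-0.029,0.054,0,0],[1,-0.058,0.108,0,0],[1,-0.087,0.163,0,0],[1,-0.115,0.217,0,0],[1,-0.145,0.272,0,0],[1,-0.172,0.324,0,0],[1,-0.2,0.378,0,0],[1,-0.228,0.43,0,0]]])

```text
time_s: 1.43
tcp_pos: [0.4275, -0.0705, 0.2266]
eef_rot: [180.0, 0.0, -165.7]
contact_force: [0.2, -0.3, -0.4]
gripper_width: 0.0005
gripper_force: 0.0
```

Request:
play_rows(rows=[[[1,-0.03,0.058,0,0],[1,-0.07,0.13,0,0],[1,-0.12,0.224,0,0],[1,-0.165,0.31,0,0],[1,-0.2,0.38,0.02,0],[1,-0.22,0.42,0.06,0],[1,-0.228,0.428,0.12,0],[1,-0.228,0.428,0.16,0]]])

```text
time_s: 2.1
tcp_pos: [0.485, 0.1658, 0.1439]
eef_rot: [-180.0, -0.1, -165.5]
contact_force: [0.0, -0.4, -0.4]
gripper_width: 0.0004
gripper_force: 0.0
```

```bash
python3 - <<'E'
from h import *
c=after([0.37275,-.30118,.227],-165.692,[-.456,.858,.16,0]);print(c)
s=r.get_state();print(s["tcp_pos"],s["eef_rot"],s["contact_force"])
print(shares(*c,fr(-.068,0,.107),c[1]))
cv2.imwrite("pics/t1.png",cv2.resize(r.capture("top")[160:280,140:300,::-1],None,fx=5,fy=5,interpolation=cv2.INTER_CUBIC))
E
```

```text
(array([0.48766, 0.17086, 0.147  ]), np.float64(-165.692))
[0.48499996 0.16582017 0.14389801] [-1.79991145e+02 -9.27054900e-02 -1.65541548e+02] [ 0.03135643 -0.35811096 -0.44565308]
[ 0.0003  0.0003  0.08   -0.    ]
```

View pics/t1.png

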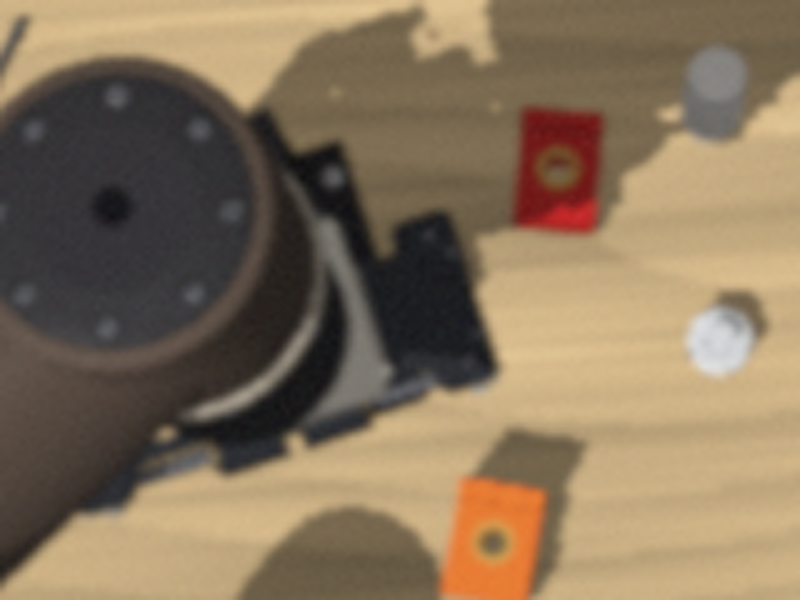

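The wrist covers the frame in the top view, so the block can't be seen while pushing. I'll go down behind the rib and push by feel.

Request:
play_rows(rows=[[[1,0,0,0.03,0],[1,0,0,0.06,0],[1,0,0,0.08,0],[1,0,0,0.08,0],[1,-0.01,0,0.08,0],[1,-0.02,0,0.08,0],[1,-0.03,0,0.08,0],[1,-0.035,0,0.08,0]]])

```text
time_s: 2.82
tcp_pos: [0.5037, 0.1683, 0.1075]
eef_rot: [180.0, 0.1, -165.7]
contact_force: [-0.3, 0.3, 0.0]
gripper_width: 0.0001
gripper_force: 0.0
```

Request:
play_rows(rows=[[[1,-0.01,0,0,0],[1,-0.02,0,0,0],[1,-0.03,0,0,0],[1,-0.04,0,0,0],[1,-0.05,0,0,0],[1,-0.06,0,0,0],[1,-0.067,0,0,0],[1,-0.07,0,0,0]]])

```text
time_s: 3.48
tcp_pos: [0.5367, 0.1766, 0.1064]
eef_rot: [-180.0, -0.0, -165.7]
contact_force: [-0.7, -0.1, 0.6]
gripper_width: 0.0001
gripper_force: 0.6
```

```bash
python3 - <<'E'
from h import *
s=r.get_state();p=s["tcp_pos"];d=p[:2]-O;print(p,"frame",d@E,d@N,s["contact_force"],s["contact_force"][:2]@E)
im=r.capture("side")[:,:,::-1];cv2.imwrite("pics/s2.png",cv2.resize(im[130:210,200:320],None,fx=5,fy=5,interpolation=cv2.INTER_CUBIC))
E
```

```text
[0.53673849 0.17657349 0.10641138] frame -0.01888767161768405 -0.006682868314966584 [-0.74958692 -0.13959636  0.64429295] -0.7608849124001287
```

View pics/s2.png

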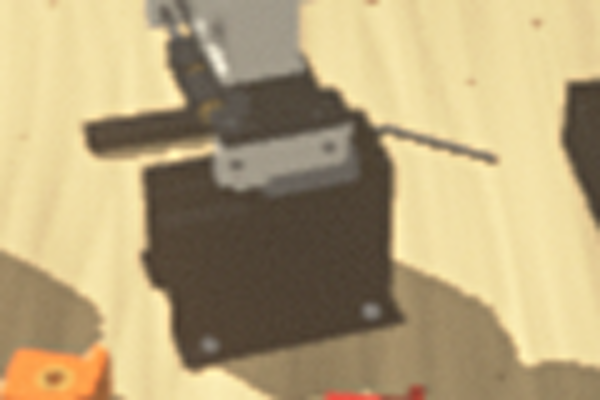

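Side view: the closed fingers stand against the block's rib, with the block's side face at about picture (285,155), and the block has moved. It still needs about 14 mm, so I'll continue slowly.

Request:
play_rows(rows=[[[1,-0.005,0,0,0],[1,-0.01,0,0,0],[1,-0.015,0,0,0],[1,-0.019,0,0,0],[1,-0.022,0,0,0],[1,-0.025,0,0,0],[1,-0.025,0,0,0],[1,-0.025,0,0,0]]])

```text
time_s: 4.2
tcp_pos: [0.5478, 0.1792, 0.1064]
eef_rot: [-180.0, -0.1, -165.7]
contact_force: [-2.7, -1.2, 1.5]
gripper_width: 0.0005
gripper_force: 1.7
```

Request:
play_rows(rows=[[[1,-0.001,0,0,0],[1,-0.002,0,0,0],[1,-0.003,0,0,0],[1,-0.004,0,0,0],[1,-0.004,0,0,0],[1,-0.005,0,0,0],[1,-0.006,0,0,0],[1,-0.006,0,0,0]]])

```text
time_s: 4.87
tcp_pos: [0.5479, 0.1791, 0.1064]
eef_rot: [-180.0, -0.3, -165.7]
contact_force: [-16.4, -0.0, 11.8]
gripper_width: 0.0004
gripper_force: 8.0
```

```bash
python3 - <<'E'
from h import *
s=r.get_state();p=s["tcp_pos"];d=p[:2]-O;print(p,"frame",d@E,d@N,s["contact_force"],s["contact_force"][:2]@E)
E
```

```text
[0.54787902 0.17911508 0.10643037] frame -0.007464314759070499 -0.006961763111059456 [-1.64007489e+01 -9.22636504e-03  1.18082473e+01] -15.898383854564951
```

The push force rose to 16 N and the motion stopped, so the block is against the stop. I'll back off, rise, and head for the rack.

Request:
play_rows(rows=[[[1,0.01,0,0,0],[1,0.03,0,0,0],[1,0.05,0,-0.02,0],[1,0.06,0,-0.07,0],[1,0.06,0,-0.13,0],[0.6,0.06,0,-0.18,0],[0.3,0.06,0,-0.21,0],[0,0.06,0,-0.21,0]]])

```text
time_s: 5.53
tcp_pos: [0.524, 0.1739, 0.2158]
eef_rot: [179.9, 0.4, -165.7]
contact_force: [0.9, 0.7, 0.0]
gripper_width: 0.0153
gripper_force: 0.0
```

```bash
python3 - <<'E'
from h import *
s=r.get_state();p=s["tcp_pos"];print(p)
print(shares(p,-165.7,[.4515,-.2905,.213],-165.7))
E
```

```text
[0.52400762 0.1739063  0.21582519]
[ 0.3699 -0.8642  0.0057 -0.    ]
```

Request:
play_rows(rows=[[[0,0.01,-0.023,0,0],[0,0.03,-0.07,0,0],[0,0.055,-0.128,0,0],[0,0.082,-0.19,0,0],[0,0.109,-0.255,0,0],[0,0.136,-0.317,0,0],[0,0.163,-0.38,0,0],[0,0.19,-0.444,0,0]]])

```text
time_s: 6.2
tcp_pos: [0.4836, -0.0676, 0.2107]
eef_rot: [180.0, -0.0, -165.7]
contact_force: [0.6, 0.3, -0.3]
gripper_width: 0.068
gripper_force: 0.0
```

Request:
play_rows(rows=[[[0,0.027,-0.063,0,0],[0,0.054,-0.126,0,0],[0,0.082,-0.19,0,0],[0,0.109,-0.255,0,0],[0,0.136,-0.317,0,0],[0,0.16,-0.37,0,0],[0,0.175,-0.405,0,0],[0,0.18,-0.42,0,0]]])

```text
time_s: 6.87
tcp_pos: [0.448, -0.2937, 0.2103]
eef_rot: [180.0, -0.1, -165.8]
contact_force: [0.4, 0.1, 0.7]
gripper_width: 0.0878
gripper_force: 0.0
```

```bash
python3 - <<'E'
from h import *
s=r.get_state();p=s["tcp_pos"];print(p,s["eef_rot"],s["gripper_width"])
print(shares(p,-165.7,[.4515,-.2905,.213],-165.7))
t=r.capture("top")[:,:,::-1];i=r.capture("side")[:,:,::-1]
C=np.zeros((590,800,3),np.uint8)
C[:480,:396]=crop(t,160,176,66,80,6); C[:300,400:800]=crop(i,205,135,80,60,5);C[305:585,400:800]=crop(i,175,220,100,70,4)
cv2.imwrite("pics/z3.png",C);cv2.imwrite("pics/t3.png",t);cv2.imwrite("pics/s3.png",i)
E
```

```text
[ 0.44797255 -0.29372749  0.21026993] [ 1.79967062e+02 -7.99435137e-02 -1.65836398e+02] 0.08778809172803187
[-0.0084  0.0045 -0.0055 -0.    ]
```

View pics/z3.png

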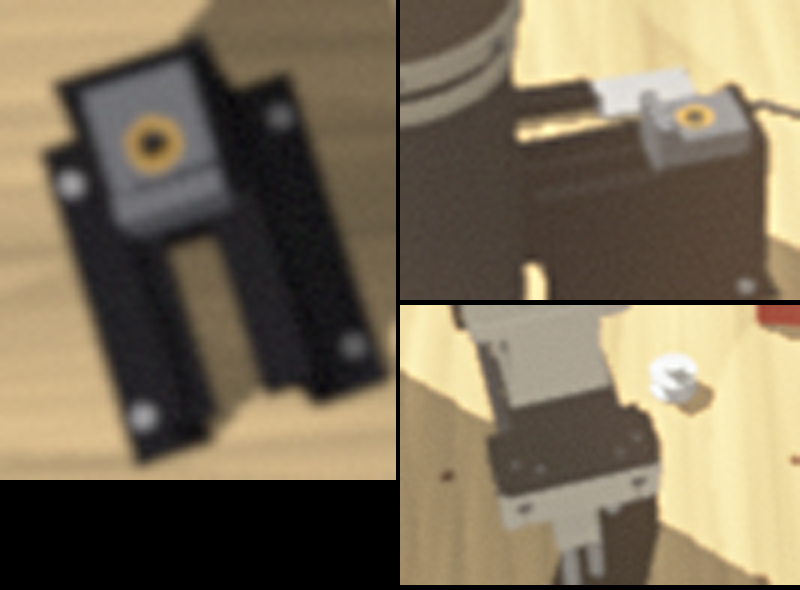

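The top crop shows the block butted against the stop, with its bushing at crop (153,143). In the side crop the brass is at (695,117). Now I'll descend on the rod and measure the bushing.

Request:
play_rows(rows=[[[0,-0.004,0.002,0,0],[0,-0.008,0.005,0,0],[0,-0.008,0.005,0,0],[0,-0.008,0.005,0.03,0],[0,-0.008,0.005,0.07,0],[0,-0.008,0.005,0.11,0],[0,-0.008,0.005,0.15,0],[0,-0.008,0.005,0.176,0]]])

```text
time_s: 7.63
tcp_pos: [0.4526, -0.2867, 0.1219]
eef_rot: [179.9, -0.1, -165.6]
contact_force: [-0.4, 0.1, -0.0]
gripper_width: 0.0878
gripper_force: 0.0
```

```bash
python3 - <<'E'
from h import *
t=cv2.imread("pics/t3.png");i=cv2.imread("pics/s3.png")
def br(im,x,y,w,h):
    m=cv2.inRange(cv2.cvtColor(im,cv2.COLOR_BGR2HSV),(10,90,90),(28,255,255))
    M=np.zeros_like(m);M[y:y+h,x:x+w]=m[y:y+h,x:x+w];c=max(cv2.findContours(M,0,2)[0],key=cv2.contourArea)
    return np.mean(cv2.minEnclosingCircle(c)[:1],0),np.array(cv2.boundingRect(c))
a,ba=br(t,176,192,22,16);b,bb=br(i,256,150,18,14)
a2=(160+153/6-.4,176+143/6-.4);b2=(205+295/5-.4,135+117/5-.4)
print(a,ba,b,bb,a2,b2)
for p,q in((a,b),(a2,b2)):
    P,e=tri(p,q);d=P[:2]-O;print(P,e,"frame",d@E,d@N,onz("top",*p,.116),onz("side",*q,.116))
s=r.get_state();print(s["tcp_pos"],s["gripper_width"])
print(fr(.035,0,.116))
E
```

```text
[185.25 199.5 ] [181 196   9   9] [263.91665649 158.        ] [261 156   7   4] (185.1, 199.43333333333334) (263.6, 158.0)
[0.58780826 0.19594384 0.11883751] 0.00044359867140109137 frame 0.03537879538663449 -0.00047952607623081255 [0.58796559 0.1962772  0.116     ] [0.58846509 0.19992412 0.116     ]
[0.58739056 0.19621711 0.11885886] 0.00015546641355060177 frame 0.03504121158592406 -0.00011184548259034026 [0.58816175 0.19663943 0.116     ] [0.5874551  0.19998078 0.116     ]
[ 0.45258179 -0.28671048  0.12190527] 0.08784403490013713
[0.58732308 0.19631537 0.116     ]
```

Request:
play_rows(rows=[[[0,0.002,-0.004,0,0],[0,0.004,-0.007,0,0],[0.4,0.004,-0.007,0,0],[0.8,0.004,-0.007,0,0],[1,0.004,-0.007,0,0],[1,0.004,-0.007,0,0],[1,0.004,-0.007,0,0],[1,0.004,-0.007,0,0]]], squeeze=10)

```text
time_s: 8.3
tcp_pos: [0.4519, -0.292, 0.1239]
eef_rot: [-180.0, 0.0, -165.7]
contact_force: [0.3, 0.4, 0.4]
gripper_width: 0.0532
gripper_force: 0.0
```

Request:
play_rows(rows=[[[1,0,0,0,0],[1,0,0,0,0],[1,0,0,0,0],[1,0,0,0,0],[1,0,0,0,0],[1,0,0,0,0],[1,0,0,0,0],[1,0,0,0,0]]])

```text
time_s: 8.97
tcp_pos: [0.4518, -0.2919, 0.1235]
eef_rot: [180.0, -0.0, -165.7]
contact_force: [0.1, -0.1, -0.0]
gripper_width: 0.0099
gripper_force: 10.0
```

```bash
python3 - <<'E'
from h import *
s=r.get_state();print(s["tcp_pos"],s["gripper_width"],s["gripper_force"],R.from_euler("xyz",[180,0,-165.7],degrees=True).inv().apply(s["contact_force"]),s["moment"])
E
```

```text
[ 0.45182885 -0.29189365  0.12353453] 0.00993083947946643 9.998261332511902 [-0.05633393 -0.1343734   0.0471064 ] [ 0.12392537 -0.01908234 -0.02246873]
```

Request:
play_rows(rows=[[[1,0,0,0,0],[1,0,0,0,0],[1,0,0,0,0],[1,0,0,-0.01,0],[1,0,0,-0.025,0],[1,0,0,-0.045,0],[1,0,0,-0.07,0],[1,0,0,-0.1,0]]], squeeze=35)

```text
time_s: 9.63
tcp_pos: [0.4517, -0.2919, 0.1746]
eef_rot: [180.0, -0.0, -165.7]
contact_force: [0.3, -0.1, -0.5]
gripper_width: 0.0098
gripper_force: 35.0
```

Request:
play_rows(rows=[[[1,0,0,-0.03,0],[1,0,0,-0.06,0],[1,0,0,-0.09,0],[1,0,0,-0.12,0],[1,0,0,-0.15,0],[1,0,0,-0.17,0],[1,0,0,-0.18,0],[1,0,0,-0.18,0]]])

```text
time_s: 10.3
tcp_pos: [0.4523, -0.2921, 0.2651]
eef_rot: [-179.9, 0.1, -165.7]
contact_force: [0.5, -0.1, -2.0]
gripper_width: 0.0093
gripper_force: 35.0
```

```bash
python3 - <<'E'
from h import *
s=r.get_state();p=s["tcp_pos"];print(p,s["gripper_width"],s["gripper_force"],s["eef_rot"])
print(shares(p,-165.7,[.5876,.1962,.262],-165.7))
i=r.capture("side")[:,:,::-1];t=r.capture("top")[:,:,::-1];cv2.imwrite("pics/s4.png",i);cv2.imwrite("pics/t4.png",t)
print(proj("side",[*p[:2],.145]),proj("side",[*p[:2],p[2]]))
x,y=(proj("side",[*p[:2],.19])-[50,45]).astype(int)
cv2.imwrite("pics/z4.png",np.hstack([crop(i,x,y,100,90,5)[:, :400],crop(t,300,190,100,90,4)[:,:400].repeat(1,0) if 0 else cv2.resize(crop(t,320,200,80,90,5),(400,450))]));print(x,y)
E
```

```text
[ 0.45233226 -0.29213148  0.26511778] 0.009278781547063603 34.99858260154724 [-1.79926196e+02  1.23539336e-01 -1.65683273e+02]
[-0.5034  0.8796  0.0062 -0.    ]
[216.65081222 278.44193257] [212.73395265 242.9515908 ]
165 220
```

View pics/z4.png

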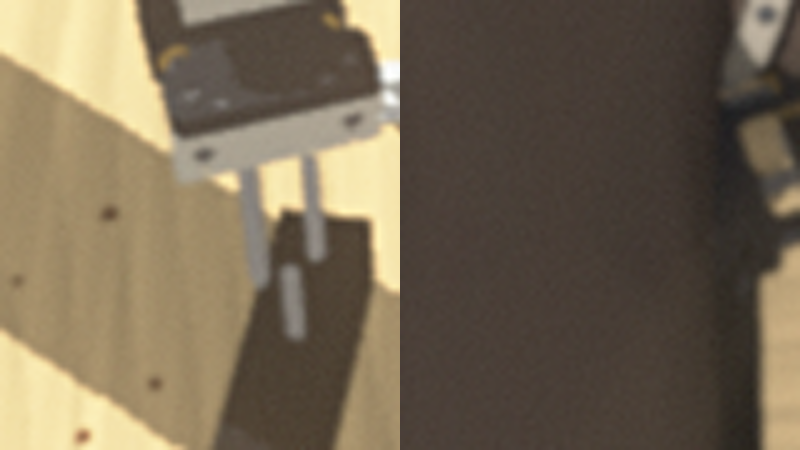

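The rod is held and hangs vertical. Its point is at side pixel (217,276), where the arm pose predicts it, and the other rods are still in the rack. I'll carry it to the frame.

Request:
play_rows(rows=[[[1,-0.01,0.018,0,0],[1,-0.03,0.052,0,0],[1,-0.06,0.105,0,0],[1,-0.09,0.157,0,0],[1,-0.12,0.21,0,0],[1,-0.15,0.262,0,0],[1,-0.18,0.315,0,0],[1,-0.21,0.367,0,0]]])

```text
time_s: 11.07
tcp_pos: [0.5079, -0.0862, 0.2627]
eef_rot: [180.0, -0.1, -165.7]
contact_force: [0.4, -0.7, -1.5]
gripper_width: 0.0094
gripper_force: 35.0
```

Request:
play_rows(rows=[[[1,-0.03,0.052,0,0],[1,-0.06,0.105,0,0],[1,-0.09,0.157,0,0],[1,-0.12,0.21,0,0],[1,-0.15,0.262,0,0],[1,-0.18,0.315,0,0],[1,-0.2,0.35,0,0],[1,-0.21,0.367,0,0]]])

```text
time_s: 11.73
tcp_pos: [0.5645, 0.1184, 0.2621]
eef_rot: [-180.0, -0.1, -165.6]
contact_force: [0.3, -0.5, -1.8]
gripper_width: 0.0089
gripper_force: 35.0
```

```bash
python3 - <<'E'
from h import *
s=r.get_state();p=s["tcp_pos"];print(p,s["eef_rot"])
print(shares(p,-165.7,[.588,.196,.2625],-165.7))
E
```

```text
[0.5645068  0.11837304 0.26213262] [-1.79988118e+02 -1.10120234e-01 -1.65582852e+02]
[-0.0839  0.1388 -0.0007 -0.    ]
```

Request:
play_rows(rows=[[[1,-0.02,0.033,0,0],[1,-0.045,0.075,0,0],[1,-0.065,0.108,0,0],[1,-0.078,0.128,0,0],[1,-0.083,0.137,0,0],[1,-0.083,0.137,0,0],[1,-0.083,0.137,0,0],[1,-0.083,0.137,0,0]]])

```text
time_s: 12.4
tcp_pos: [0.5876, 0.1914, 0.2636]
eef_rot: [-180.0, -0.0, -165.7]
contact_force: [0.5, -0.1, -1.2]
gripper_width: 0.0093
gripper_force: 35.0
```

```bash
python3 - <<'E'
from h import *
s=r.get_state();p=s["tcp_pos"];print(p,s["eef_rot"],s["gripper_width"])
i=r.capture("side")[:,:,::-1];cv2.imwrite("pics/s5.png",i)
print(proj("side",[*p[:2],p[2]-.1135]),proj("side",[*p[:2],.116]))
cv2.imwrite("pics/z5.png",crop(i,230,110,70,75,8))
E
```

```text
[0.58764541 0.19140006 0.26364844] [-1.79995099e+02 -1.00258485e-02 -1.65722448e+02] 0.00931964876515971
[263.8318391  150.85421595] [263.80958558 159.61478449]
```

View pics/z5.png

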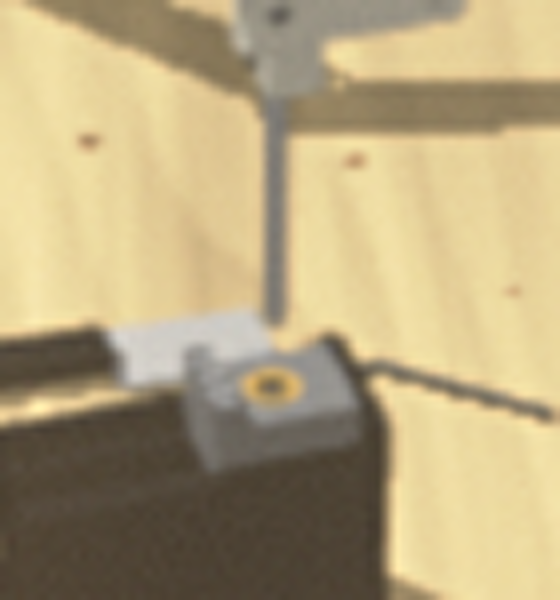

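The rod point is at side pixel (263.8,150) and the brass mouth at (263.6,157.8). I need about +2.5 mm in y. I'll correct, go down to just above the mouth, and look again numerically.

Request:
play_rows(rows=[[[1,-0.001,0.005,0,0],[1,-0.001,0.005,0,0],[1,-0.001,0.005,0.01,0],[1,-0.001,0.005,0.025,0],[1,-0.001,0.005,0.04,0],[1,-0.001,0.005,0.052,0],[1,-0.001,0.005,0.052,0],[1,-0.001,0.005,0.052,0]]])

```text
time_s: 13.12
tcp_pos: [0.5875, 0.1946, 0.2368]
eef_rot: [-180.0, -0.1, -165.7]
contact_force: [0.3, -0.2, -0.5]
gripper_width: 0.0093
gripper_force: 35.0
```

```bash
python3 - <<'E'
from h import *
s=r.get_state();p=s["tcp_pos"];print(p,s["contact_force"])
i=np.mean([r.capture("side")[:,:,::-1].astype(float) for _ in range(4)],0).astype(np.uint8);cv2.imwrite("pics/s6.png",i)
print(proj("side",[*p[:2],p[2]-.1135]),proj("side",[*p[:2],.116]))
cv2.imwrite("pics/z6.png",crop(i,240,130,50,48,12))
E
```

```text
[0.58748947 0.19455823 0.23679992] [ 0.30587194 -0.15600213 -0.48590341]
[263.70959224 157.17243652] [263.70529593 159.01963871]
```

View pics/z6.png

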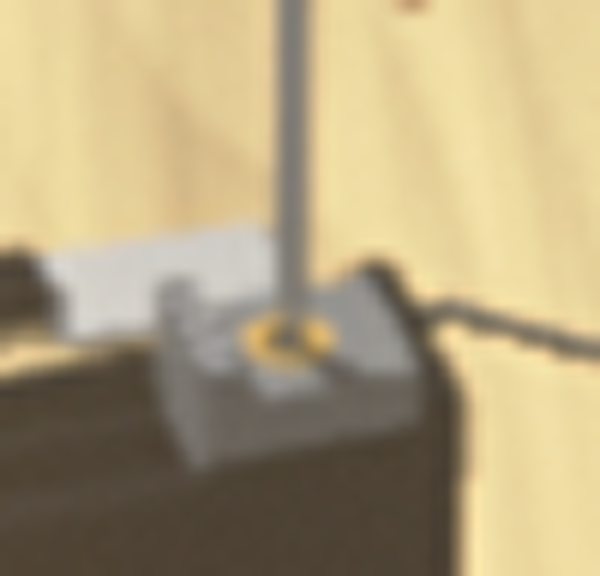

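The point stands right over the brass mouth (tip at crop (291,325), ring centre at (288,339)), and the projected landing agrees within about 1 mm. I'll lower it gently.

Request:
play_rows(rows=[[[1,0.001,0,0.004,0],[1,0.001,0,0.008,0],[1,0.001,0,0.012,0],[1,0.001,0,0.016,0],[1,0.001,0,0.02,0],[1,0.001,0,0.025,0],[1,0.001,0,0.03,0],[1,0.001,0,0.03,0]]])

```text
time_s: 13.98
tcp_pos: [0.5871, 0.1947, 0.2219]
eef_rot: [180.0, -0.0, -165.7]
contact_force: [0.8, 0.4, -1.5]
gripper_width: 0.0092
gripper_force: 35.0
```

Request:
play_rows(rows=[[[1,0,0,0.004,0],[1,0,0,0.01,0],[1,0,0,0.016,0],[1,0,0,0.022,0],[1,0,0,0.026,0],[1,0,0,0.03,0],[1,0,0,0.03,0],[1,0,0,0.03,0]]])

```text
time_s: 14.65
tcp_pos: [0.5871, 0.1945, 0.2073]
eef_rot: [-180.0, -0.0, -165.7]
contact_force: [-1.3, 0.3, -1.5]
gripper_width: 0.0097
gripper_force: 35.0
```

Request:
play_rows(rows=[[[1,0,0,0.006,0],[1,0,0,0.012,0],[1,0,0,0.02,0],[1,0,0,0.028,0],[1,0,0,0.036,0],[1,0,0,0.042,0],[1,0,0,0.046,0],[1,0,0,0.046,0]]])

```text
time_s: 15.32
tcp_pos: [0.587, 0.1945, 0.1839]
eef_rot: [-180.0, -0.1, -165.7]
contact_force: [-0.1, 0.1, -1.4]
gripper_width: 0.0091
gripper_force: 35.0
```

Request:
play_rows(rows=[[[1,0,0,0.005,0],[1,0,0,0.01,0],[1,0,0,0.015,0],[1,0,0,0.02,0],[1,0,0,0.025,0],[1,0,0,0.03,0],[1,0,0,0.034,0],[1,0,0,0.034,0]]])

```text
time_s: 15.98
tcp_pos: [0.5871, 0.1947, 0.1671]
eef_rot: [180.0, -0.0, -165.7]
contact_force: [0.4, 1.0, -1.5]
gripper_width: 0.0092
gripper_force: 35.0
```

The vertical force still shows only the rod's weight, with the point already inside the lower bushing. On to the final depth.

Request:
play_rows(rows=[[[1,0,0,0.005,0],[1,0,0,0.012,0],[1,0,0,0.02,0],[1,0,0,0.028,0],[1,0,0,0.036,0],[1,0,0,0.044,0],[1,0,0,0.05,0],[1,0,0,0.05,0]]])

```text
time_s: 16.65
tcp_pos: [0.587, 0.1948, 0.1416]
eef_rot: [180.0, -0.0, -165.7]
contact_force: [0.2, 3.4, -2.8]
gripper_width: 0.0093
gripper_force: 35.0
```

Request:
play_rows(rows=[[[1,0,0,0,0],[1,0,0,0,0],[1,0,0,0,0],[1,0,0,0,0],[1,0,0,0,0],[1,0,0,0,0],[1,0,0,0,0],[1,0,0,0,0]]])

```text
time_s: 17.32
tcp_pos: [0.5872, 0.1946, 0.1425]
eef_rot: [180.0, -0.0, -165.7]
contact_force: [-1.6, 3.5, -3.5]
gripper_width: 0.0097
gripper_force: 35.0
```

```bash
python3 - <<'E'
from h import *
s=r.get_state();p=s["tcp_pos"];print(p,s["contact_force"],s["moment"],s["gripper_force"])
i=np.mean([r.capture("side")[:,:,::-1].astype(float) for _ in range(4)],0).astype(np.uint8)
cv2.imwrite("pics/z7.png",crop(i,230,120,66,60,9))
E
```

```text
[0.58716043 0.19464275 0.14251082] [-1.60467847  3.50534504 -3.50935962] [ 1.63208503  0.55543249 -0.01394414] 35.00829041004181
```

View pics/z7.png

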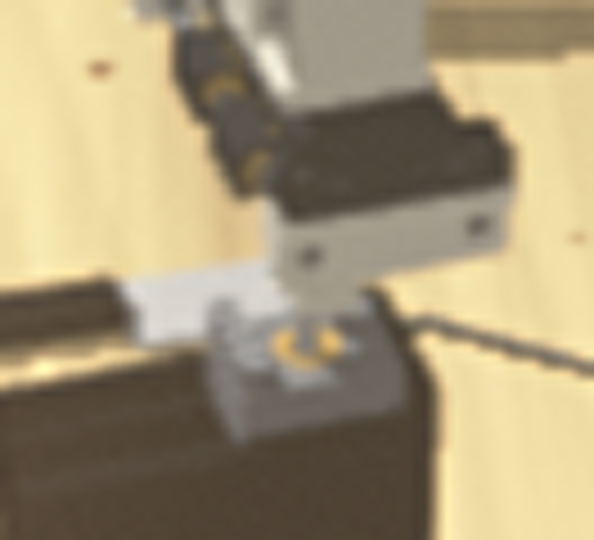

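The rod passes through the mouth, and the fingers sit just above the block, which is still flush. A side force of 3.5 N in +y shows light wall contact, so I'll ease it.

Request:
play_rows(rows=[[[1,0,0.001,0,0],[1,0,0.002,0,0],[1,0,0.002,0,0],[1,0,0.002,0,0],[1,0,0.002,0,0],[1,0,0.002,0,0],[1,0,0.002,0,0],[1,0,0.002,0,0]]])

```text
time_s: 18.18
tcp_pos: [0.5872, 0.1955, 0.1427]
eef_rot: [-180.0, 0.0, -165.7]
contact_force: [0.6, 0.1, -0.3]
gripper_width: 0.0091
gripper_force: 35.0
```

```bash
python3 - <<'E'
from h import *
s=r.get_state();print(s["tcp_pos"],s["contact_force"],s["moment"],s["gripper_force"],s["qd"])
E
```

```text
[0.58715426 0.19545404 0.14272913] [ 0.60173146  0.11692258 -0.30194507] [ 0.08823638  0.07570259 -0.02941936] 34.997658133506775 [ 0.03349287 -0.02392152 -0.05006441 -0.03969904  0.09010107 -0.10586793]
```

The side force is gone, the arm is still, and the tip is at about 29 mm. I'm handing it in.

```bash
python3 -c "
from plant import r
print(r.close_job())"
```

```text
the job is handed in; nothing more can be done
None
```

The job is handed in at about 18 s of the 58 s allowed, but the interface returned no verdict: the block is flush against the end stop, and the longest rod is held upright through both bushings, its point about 29 mm above the bench by arm position.

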